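# Shim the rocking microscope

## Task

The microscope rocks because the foot at its corner nearest you on your right is too short. Push the wooden wedge along the bench, thin end first, under that foot until the microscope stands level and the wedge bears its weight, then take the hand away. Use only the fingertips to push: do not pick the wedge up, do not touch or shove the microscope, and leave everything else where it is.

Things in the scene. Friction and masses are not known exactly. Their poses are not given: they have to be found in the camera images.
- microscope: White stereo microscope, about 4 kg, 400 mm tall, loose on the bench. Origin: under the centre of its base plate, level with the undersides of the three good feet. z is vertical when it is level; x points away from the robot at yaw 0. Domed feet, radius 20 mm, at x +-98, y +-113 mm; the one at x -98, y -113 is 8 mm shorter, so it leans about 0.05 rad down to that corner.
- plate_centre (a point): Centre of the top of the microscope's base plate: 240 mm along the microscope's x, 270 mm along its y, 18 mm thick, underside 22 mm above the bench when level. The pillar stands on the robot's side, from 105 to 45 mm before this point, and from 41 mm right (focus knob) to 101 mm left of it.
- short_foot (a point): Lowest point of the short, bare domed foot below the base-plate corner that is nearest the robot and to the robot's right. It touches the bench now and lies straight below the dark round cap (42 mm across, 10 mm tall) on that corner of the plate's top; it is 8 mm above the bench when the microscope is level.
- wedge: Pale wooden wedge, 120 x 50 mm, 70 g, flat on the bench before the short foot. Origin: centre of its underside; x points to the thin tip (x = +60 mm), y across, z up. The top slopes evenly from 2 mm thick at the tip to 13 mm at x = -40 mm (8 mm thick at x = +5.5 mm); behind that, to x = -60 mm, a heel 24 mm tall. It stays by friction where it is left; pushing takes up to 20 N.
- wedge_tip (a point): Middle of the upper edge of the wedge's thin tip, 2 mm above the bench.
- wedge_heel (a point): Middle of the upright back face of the wedge's heel, 12 mm above the bench. The face is flat, 50 mm wide and 24 mm tall, and is the place to push.
- dish: Bystander, to be left alone: a glass culture dish 90 mm across, 15 mm tall. Origin: centre of its underside.
- oil: Bystander, to be left alone: a small amber bottle, 28 mm across, 55 mm tall. Origin: centre of its underside.
- spacer: Bystander, to be left alone: a flat aluminium block 50 x 35 x 14 mm. Origin: centre of its underside.
- slidebox: Bystander, to be left alone: a blue and white slide box 87 x 102 x 35 mm. Origin: centre of its underside.
- jar: Bystander, to be left alone: a clear jar 56 mm across, 65 mm tall. Origin: centre of its underside.
- driver: Bystander, to be left alone: a screwdriver lying down, 160 mm long. Origin: about the middle of its length, underneath.

How it is judged:
At the end, for the whole second after the job is handed in: The microscope's base is level within 0.012 rad (0.7 degree), the short foot rests on the slope of the wedge with more than 1 N, over its width, the wedge lies on the bench and is at rest, and the microscope has moved less than 20 mm (angle between microscope's own z axis and vertical below 0.012 rad and contact force between wedge and microscope above 1 N and y of short_foot in the frame of wedge between -0.024 and 0.024 m and x of short_foot in the frame of wedge between -0.04 and 0.05 m and distance of microscope from where it was at the start of the episode below 0.02 m and height (world z) of wedge below 0.006 m and linear speed of wedge below 0.01 m/s and angular speed of microscope below 0.05 rad/s); the robot touches nothing.
It fails at once if the wedge is lifted off the bench (10 mm) or tipped up (height (world z) of wedge above 0.01 m or angle between wedge's own z axis and vertical above 0.2 rad).
It fails at once if the microscope is lifted, tipped or shoved more than 20 mm (height (world z) of microscope above 0.015 m or angle between microscope's own z axis and vertical above 0.12 rad or distance of microscope from where it was at the start of the episode above 0.02 m).
It fails at once if the robot presses on the microscope itself (more than 3 N) (contact force between any of the fingers, the arm and microscope above 3 N).
It fails at once if another thing on the bench is moved more than 20 mm (distance of any of dish, oil, spacer, slidebox, jar, driver from where it was at the start of the episode above 0.02 m).
It also fails if it takes over 45 s, if anything falls off the work surface, if the arm or the gripper's body presses on something with over 40 N, if the wrist force passes 120 N, or if a joint passes its speed limit or range.

## Robot

A 6-joint arm with a two-finger parallel gripper is mounted at the origin on the work surface. World frame = base frame: x ahead of the robot, y to its left, z up, the work surface at z = 0. Lengths are in m, angles in rad, forces in N, time in s.
With the tool pointing down it reaches from about 0.325 to 0.775 m from the base axis. Payload 9.3 kg.
Tool frame: the origin (TCP) lies midway between the tips of the shut fingers; the grasp point (between the pads) lies 19 mm behind it; z points along the fingers, y is the line along which they close (so a half turn about z gives the same grasp; the last joint's range is limited). The gripper opens to 85 mm and grips with 20 to 120 N. Pads are 22 mm wide; open, the fingers measure 114 mm over their backs; the gripper's body (76 mm by 85 mm) begins 54 mm behind the grasp point. The pads swing forward as they close: fully open they stand 13 mm farther back than shut.
Start: joints at [0.997, 0.259, 0.021, 1.334, 0, 1.418], TCP at [0.225, 0.502, 0.231] pointing down, gripper open.
Joint ranges: [-3.04, 3.04], [-0.91, 1.82], [-1.04, 1.36], [-1.92, 1.95], [-1.52, 1.45], [-3.14, 3.14]. Speed limits (rad/s): [2.22, 2.22, 2.79, 3.14, 3.14, 3.14].

## Interface

Orientations are given as [roll, pitch, yaw] about the fixed x, y, z axes, in that order (R = Rz(yaw) Ry(pitch) Rx(roll)).
In Python, from plant import robot gives the robot as it stands.
- The arm moves only by the tool drive_tool, never from a script. Its argument "targets" is a list of rows, each a list of 5 numbers: the opening, from 0 (shut) to 1 (fully open), then the shift along the tool's x, y, z in mm, then the turn about the tool's z in rad. A call has 1 to 12 rows; each row shifts and turns the commanded pose from where the row before left it, along the tool's axes as they then stand; what a row does not reach is not made up. A row lasts 1/8 s, in which the tool goes at most 62.5 mm and 10.7 degrees, less where a joint would pass 70% of its speed; a pose out of reach is approached as far as the arm can. A call is refused whole if a number of a shift passes 62.5 or a number of a turn 0.188, either way. A call with a gripper value outside its range is refused whole. The fingers move at their own pace and stop on an object; the grip force is fixed at half the most. Time passes only in rows, so rows that do not move let the fingers close. It gives the time, the measured TCP pose, the force, the opening and the grip force at its end, in the units of the state.
- robot.read_state(): the state, without advancing time (a new reading comes with each control period).
- robot.grab_frame(name): name is "scene" or "top" or "wrist"; returns a dict with "color" (420x560x3 uint8, blue, green, red), "intrinsics" (3x3 intrinsics, pixels), "position" and "rotation" of the camera in the world; the wrist camera has in their place "tool_from_camera" (4x4, takes a point from camera to tool coordinates, whose origin is the TCP and whose axes are the flange's). Camera axes: x right, y down, z forward; pixel columns grow to the right and rows downward; lengths in m; the calibration is good to about 2 mm. The wrist camera is an equidistant fisheye: a pixel r from the principal point sees the ray r / f radians off the axis. A picture is of the moment at which its call begins: read the wrist's pose just before it. There is no depth.
- robot.close_job(): hands the job in; it is judged then, once.
The state is a dict: "t": time; "qpos": joint angles; "joint_velocities": joint speeds; "effort": joint torques, N m; "tool_pos": TCP position; "tcp_rot": TCP orientation; "contact_force": force on the tool from outside, world axes, zero at the start; "moment": the same for the moment, N m; "finger_gap": opening from 0.0 (shut) to 1.0 (fully open); "grip_force": force on a finger pad.
Only numpy, scipy, OpenCV 4.12 (cv2) and the standard library are available. Lean on these libraries where they do the work, as an engineer would, in place of code of your own. Each camera call takes 0.05 s, during which the arm holds its last target. There are 200 camera calls.

## Working session

There is one attempt and no reset: what is moved stays moved. The work goes in short steps, Python scripts to look and compute and a tool call to move; the robot and the scene stay as the last step left them, time stands still between calls to the robot, and variables do not carry over. Pictures are saved under pics/ and viewed, at most 10 in all, crops included, and the job is handed in when it is done.

Besides the shell and the picture viewer there is one more tool, called after "Call:" as name(argument=value, ...) on one line, values as JSON. drive_tool: Moves the arm, as the interface text tells. Its arguments: {"type":"object","properties":{"targets":{"type":"array","items":{"type":"array","items":{"type":"number"}}}},"required":["targets"]}

```bash
mkdir -p pics
cat > h.py <<'E'
import numpy as np, cv2
from plant import robot
from scipy.spatial.transform import Rotation as R
def ray2z(f,uv,z):
    d=np.linalg.inv(f["intrinsics"])@np.array([uv[0],uv[1],1.]); d=np.array(f["rotation"])@d
    p=np.array(f["position"]); return p+d*(z-p[2])/d[2]
E
python3 - <<'E'
from h import *
import pickle
s=robot.read_state(); print(s)
for n in("scene","top"):
    f=robot.grab_frame(n); cv2.imwrite(f"pics/{n}0.png",f["color"]); pickle.dump(f,open(n+".pkl","wb")); print(n,f["position"],f["rotation"],f["intrinsics"])
E
```

```text
{'t': 0.0, 'qpos': array([9.97423568e-01, 2.59164416e-01, 2.07934853e-02, 1.33371912e+00,
       2.60136090e-07, 1.41818630e+00]), 'joint_velocities': array([1.69291798e-04, 5.14214357e-05, 3.63804380e-04, 4.46863848e-04,
       6.93884026e-05, 9.32057121e-04]), 'effort': array([ 1.41813212e-03, -5.55645776e+01,  3.44527709e+01,  1.38305689e-02,
       -2.63104557e-04, -2.26521615e-05]), 'tool_pos': array([0.22450889, 0.50178884, 0.23069375]), 'tcp_rot': array([-3.14031400e+00, -1.96926903e-04,  2.72082980e+00]), 'contact_force': array([-0.26271246,  0.27644395,  0.53343102]), 'moment': array([0.03617788, 0.01115831, 0.01668916]), 'grip_force': 0.0, 'finger_gap': 1.0002211846087259}
scene [ 1.20780055 -0.32920087  0.55481751] [-2.18276166 -0.02049107  1.08649101] [[502.98407001   0.         285.18023603]
 [  0.         502.98407001 213.47632254]
 [  0.           0.           1.        ]]
top [ 0.3903789  -0.007031    0.89782217] [-2.89782172e+00  1.20292671e-03 -1.41083015e+00] [[409.9741115    0.         272.48574049]
 [  0.         409.9741115  214.83501719]
 [  0.           0.           1.        ]]
```

View pics/top0.png

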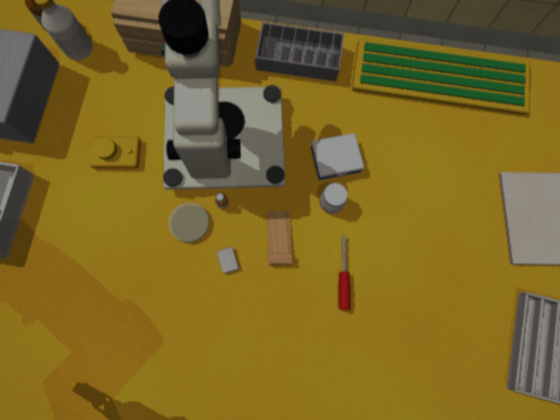

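View pics/scene0.png

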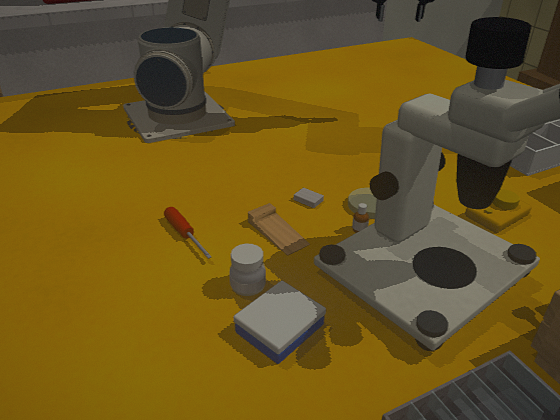

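Top view: the wedge runs from its heel at about (280,262) to its tip at about (279,213). The cap over the short foot is at about (275,175). The jar (334,198) and the slide box are to the right, and the oil bottle (221,200) to the left. I'll zoom in for exact corners.

Run:
```python
from h import *
import pickle
f=pickle.load(open("top.pkl","rb")); g=pickle.load(open("scene.pkl","rb"))
a=cv2.resize(f["color"][150:280,230:330],None,fx=4,fy=4,interpolation=cv2.INTER_CUBIC)
b=cv2.resize(g["color"][190:290,235:355],None,fx=3.3,fy=5.2,interpolation=cv2.INTER_CUBIC)
cv2.imwrite("pics/crop.png",np.hstack([a,b[:520]]))
```

```text
(no output)
```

View pics/crop.png

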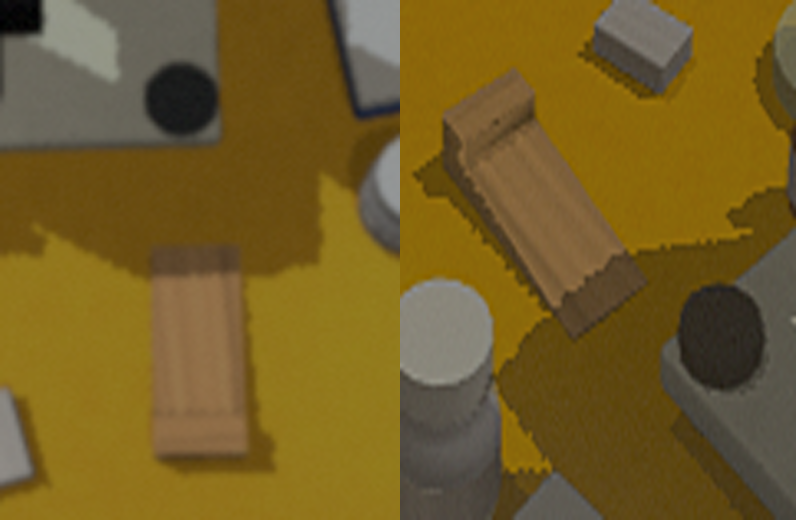

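```bash
cat >> h.py <<'E'
def r2z(f,uv,z):
    d=np.linalg.inv(f["intrinsics"])@np.array([uv[0],uv[1],1.]); d=R.from_euler("xyz",f["rotation"]).apply(d)
    p=np.array(f["position"]); return p+d*(z-p[2])/d[2]
E
python3 - <<'E'
from h import *
import pickle
np.set_printoptions(precision=4,suppress=True)
f=pickle.load(open("top.pkl","rb")); g=pickle.load(open("scene.pkl","rb"))
T=lambda x,y,z:r2z(f,(229.6+x/4,149.6+y/4),z)
S=lambda x,y,z:r2z(g,(234.7+(x-400)/3.3,189.6+y/5.2),z)
t=[T(152,247,.002),T(239,247,.002)];h=[T(153,457,.024),T(247,457,.024)]
print("top tip",*t,"heel",*h)
tm=sum(t)/2;hm=sum(h)/2;print(tm,hm,np.linalg.norm((tm-hm)[:2]),np.arctan2(*(tm-hm)[1::-1]))
print("cap",T(181,98,.042),"plate corner",T(218,142,.032),"plate edge left",T(0,152,.034),"edge far",T(218,0,.036))
t=[S(575,338,.002),S(648,284,.002)];h=[S(443,118,.024),S(517,68,.024)]
print("scene tip",*t,"heel",*h)
tm=sum(t)/2;hm=sum(h)/2;print(tm,hm,np.linalg.norm((tm-hm)[:2]),np.arctan2(*(tm-hm)[1::-1]))
print("cap",S(722,333,.042))
E
```

```text
top tip [0.6164 0.0417 0.002 ] [ 0.6242 -0.0068  0.002 ] heel [0.4968 0.0212 0.024 ] [ 0.5048 -0.0283  0.024 ]
[0.6203 0.0175 0.002 ] [ 0.5008 -0.0035  0.024 ] 0.12131499059591186 0.17386641246543066
cap [0.6926 0.0375 0.042 ] plate corner [0.6739 0.0137 0.032 ] plate edge left [0.6484 0.1316 0.034 ] edge far [0.7557 0.0264 0.036 ]
scene tip [ 0.6264 -0.0056  0.002 ] [0.6185 0.0428 0.002 ] heel [ 0.5097 -0.0275  0.024 ] [0.4994 0.0236 0.024 ]
[0.6224 0.0186 0.002 ] [ 0.5046 -0.0019  0.024 ] 0.11963952420132286 0.17254743122655378
cap [0.6979 0.036  0.042 ]
```

Call:
drive_tool(targets=[[0.15,-36.6,-30.1,0,0],[0.15,-36.6,-30.1,0,0],[0.15,-36.6,-30.1,0,0],[0.15,-36.6,-30.1,0,0],[0.15,-36.6,-30.1,0,0],[0.15,-36.6,-30.1,0,0],[0.15,-36.6,-30.1,0,0],[0.15,-36.6,-30.1,0,0],[0.15,-36.6,-30.1,0,0],[0.15,-36.6,-30.1,0,0],[0.15,-36.6,-30.1,0,0],[0.15,-36.6,-30.1,0,0]])

```text
t: 1.6
tool_pos: [0.4784, -0.0086, 0.2311]
tcp_rot: [-3.142, -0.0, 2.721]
contact_force: [0.1, 1.4, -0.2]
finger_gap: 0.155
grip_force: 0.0
```

Call:
drive_tool(targets=[[0.15,0,0,30,-0.15],[0.15,0,0,30,-0.15],[0.15,0,0,30,-0.15],[0.15,0,0,30,-0.144],[0.15,0,0,0,0]])

```text
t: 2.22
tool_pos: [0.4766, -0.0068, 0.1096]
tcp_rot: [3.14, -0.004, -2.969]
contact_force: [0.0, 0.5, 1.1]
finger_gap: 0.148
grip_force: 0.0
```

Call:
drive_tool(targets=[[0.15,0,0,35,0],[0.15,0,0,35,0],[0.15,0,0,20,0],[0.15,0,0,9,0],[0.15,0,0,0,0]])

```text
t: 2.85
tool_pos: [0.4784, -0.0071, 0.0128]
tcp_rot: [-3.142, 0.0, -2.97]
contact_force: [0.8, -0.9, 0.7]
finger_gap: 0.148
grip_force: 0.0
```

Run:
```python
from h import *
f=robot.grab_frame("top");g=robot.grab_frame("scene")
a=cv2.resize(f["color"][150:300,220:340],None,fx=3.3,fy=3.3,interpolation=cv2.INTER_CUBIC)
b=cv2.resize(g["color"][170:290,225:345],None,fx=3.3,fy=4.125,interpolation=cv2.INTER_CUBIC)
cv2.imwrite("pics/c2.png",np.hstack([a,b]))
```

```text
(no output)
```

View pics/c2.png

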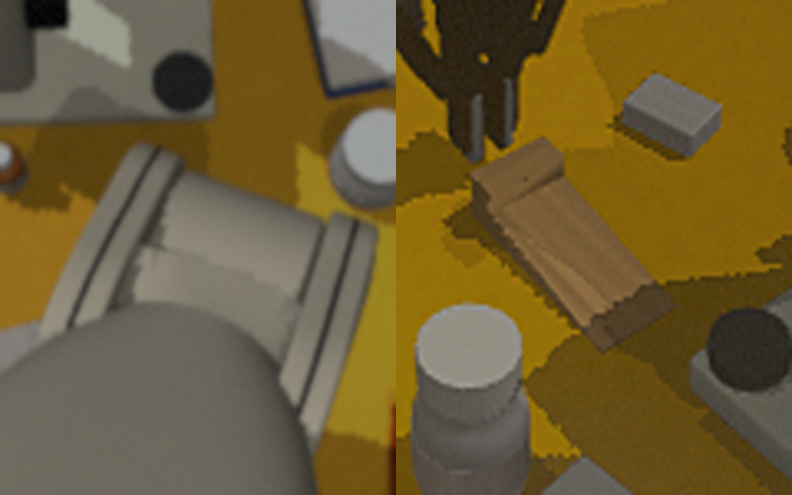

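Scene: the fingertips at about (490,155) stand just behind the heel. The top view is hidden by the wide wrist, which spans roughly x 50–375, so I'll check its clearance to the pillar.

Run:
```python
from h import *
np.set_printoptions(precision=3,suppress=True)
f=robot.grab_frame("top");g=robot.grab_frame("scene")
for h in(.2,.25,.3,.35):
    print(h,*[r2z(f,(220+x/3.3,150+y/3.3),h)[:2]-robot.read_state()["tool_pos"][:2] for x,y in((140,145),(180,158),(375,228))])
cv2.imwrite("pics/s3.png",g["color"])
```

```text
0.2 [0.118 0.052] [0.114 0.03 ] [ 0.092 -0.078]
0.25 [0.103 0.049] [0.1   0.028] [ 0.079 -0.073]
0.3 [0.088 0.045] [0.085 0.026] [ 0.066 -0.067]
0.35 [0.074 0.041] [0.071 0.024] [ 0.054 -0.061]
```

View pics/s3.png

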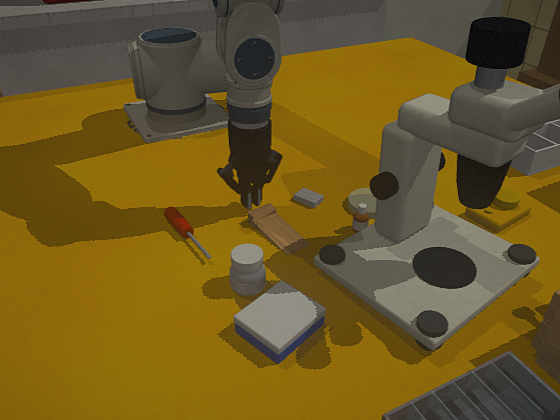

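Call:
drive_tool(targets=[[0.15,-6,0,3,0],[0.15,-6,0,0,0],[0.15,-6,0.3,0,0],[0.15,-8,0.5,0,0],[0.15,-8,0.5,0,0],[0.15,-8,0.5,0,0],[0.15,-8,0.5,0,0],[0.15,-8,0.5,0,0],[0.15,-8,0.5,0,0],[0.15,-6,0.5,0,0],[0.15,0,0,0,0]])

```text
t: 4.42
tool_pos: [0.5487, 0.0091, 0.0092]
tcp_rot: [-3.142, 0.0, -2.968]
contact_force: [-0.3, 0.1, 0.5]
finger_gap: 0.156
grip_force: 0.0
```

Run:
```python
from h import *
import pickle
g=robot.grab_frame("scene");pickle.dump(g,open("scene4.pkl","wb"))
b=cv2.resize(g["color"][190:290,245:385],None,fx=5,fy=5,interpolation=cv2.INTER_CUBIC)
cv2.imwrite("pics/c4.png",b)
```

```text
(no output)
```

View pics/c4.png

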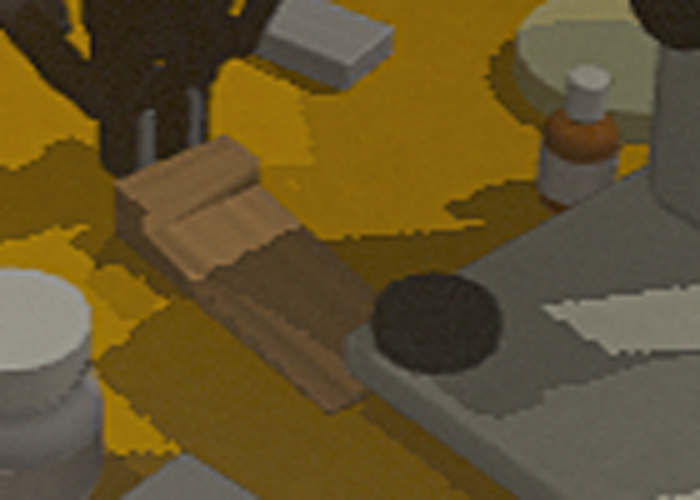

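The wedge has moved in straight. Back corners of the heel top are at (117,184) and (228,136), the right tip corner at (332,412), and the cap at (436,322).

Run:
```python
from h import *
import pickle
np.set_printoptions(precision=4,suppress=True)
g=pickle.load(open("scene4.pkl","rb"))
S=lambda x,y,z:r2z(g,(244.6+x/5,189.6+y/5),z)
a,b,t=S(117,184,.024),S(228,136,.024),S(332,410,.001)
print(a,b,t,"yaw heel",np.arctan2(*(a-b)[1::-1])+np.pi/2,"edge",np.arctan2(*(t-a)[1::-1]),np.linalg.norm((t-a)[:2]))
c=S(436,322,.042);print("cap",c)
for yaw in(.173,.19):
    u=np.array([np.cos(yaw),np.sin(yaw)]);v=np.array([-u[1],u[0]])
    foot=np.array([.696,.0386]);h=(a+b)[:2]/2
    print(yaw,"heel->foot",(foot-h)@u,(foot-h)@v,"tipR->foot",(foot-t[:2])@u,(foot-t[:2])@v, "tcp->heel",(h-robot.read_state()["tool_pos"][:2])@u)
```

```text
[ 0.5653 -0.0132  0.024 ] [0.5567 0.0359 0.024 ] [0.6809 0.0089 0.001 ] yaw heel 0.17160658260673367 edge 0.18923649103299287 0.11778659820342234
cap [0.6984 0.0348 0.042 ]
0.173 heel->foot 0.13768038730394289 0.0036040997642214703 tipR->foot 0.01994409808025257 0.026654566174112597 tcp->heel 0.012797320800345244
0.19 heel->foot 0.13772175971198372 0.0012631251358422343 tipR->foot 0.02039432202711362 0.02631168134535058 tcp->heel 0.012795550570528336
```

Call:
drive_tool(targets=[[0.15,-6,0.2,0,0],[0.15,-6,0.2,0,0],[0.15,-6,0.2,0,0],[0.15,-5,0.2,0,0],[0.15,-5,0.2,0,0],[0.15,-5,0.2,0,0],[0.15,-5,0.2,0,0],[0.15,-5,0.2,0,0],[0.15,-5,0.2,0,0]])

```text
t: 5.6
tool_pos: [0.5956, 0.0192, 0.0092]
tcp_rot: [3.142, 0.0, -2.968]
contact_force: [-2.4, -0.6, -0.0]
finger_gap: 0.147
grip_force: 1.3
```

Call:
drive_tool(targets=[[0.15,-4,0,0,0],[0.15,-4,0,0,0],[0.15,-4,0,0,0],[0.15,-4,0,0,0],[0.15,-4,0,0,0],[0.15,-4,0,0,0],[0.15,-2,0,0,0],[0.15,0,0,0,0]])

```text
t: 6.6
tool_pos: [0.6178, 0.0233, 0.0092]
tcp_rot: [-3.142, -0.006, -2.969]
contact_force: [-16.7, -3.3, 11.6]
finger_gap: 0.15
grip_force: 8.3
```

Run:
```python
from h import *
import pickle
g=robot.grab_frame("scene");pickle.dump(g,open("scene5.pkl","wb"))
b=cv2.resize(g["color"][190:290,245:385],None,fx=5,fy=5,interpolation=cv2.INTER_CUBIC)
cv2.imwrite("pics/c5.png",b)
```

```text
(no output)
```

View pics/c5.png

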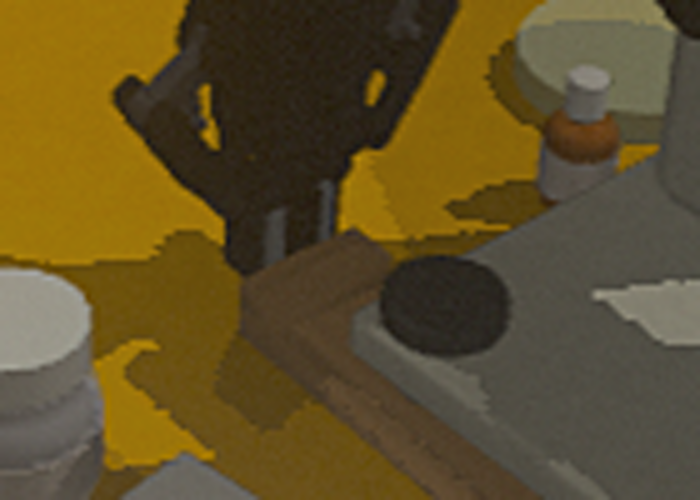

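The cap has risen from (436,322) to (446,305) and the wedge is under the foot, with the heel corners at (241,282) and (352,232). I'll check how level it is.

Run:
```python
from h import *
import pickle
np.set_printoptions(precision=4,suppress=True)
g=pickle.load(open("scene5.pkl","rb"));g0=pickle.load(open("scene.pkl","rb"))
S=lambda x,y,z:r2z(g,(244.6+x/5,189.6+y/5),z)
a,b=S(241,282,.024),S(352,232,.024);h=(a+b)[:2]/2
print("heel",h,"yaw",np.arctan2(*(a-b)[1::-1])+np.pi/2)
def P(p):
    q=R.from_euler("xyz",g["rotation"]).inv().apply(p-np.array(g["position"])); q=g["intrinsics"]@q; return q[:2]/q[2]
c=np.array(S(436,322,.042))
# subpixel cap shift between before/after by template match; also the other caps
A=g0["color"];B=g["color"]
for n,(u,v) in dict(short=(332,254),far=(521,254),right=(432,322)).items():
    r=cv2.resize(A[v-16:v+16,u-20:u+20],None,fx=4,fy=4,interpolation=cv2.INTER_CUBIC)
    w=cv2.resize(B[v-26:v+26,u-30:u+30],None,fx=4,fy=4,interpolation=cv2.INTER_CUBIC)
    m=cv2.matchTemplate(w,r,cv2.TM_CCOEFF_NORMED);_,s,_,l=cv2.minMaxLoc(m);print(n,s,np.array(l)/4-10)
d=np.array([.0012,.0017])
for k in(6,7,8,9): print(k,P(c+[*(d*k/8),k/1000])-P(c))
print("px per mm x,y,z",P(c+[.001,0,0])-P(c),P(c+[0,.001,0])-P(c),P(c+[0,0,.001])-P(c))
foot=np.array(c[:2])+d;u=np.array([np.cos(.173),np.sin(.173)]);print("foot x in wedge",(foot-h)@u-.06,"lat",(foot-h)@np.array([-u[1],u[0]]))
```

```text
heel [0.6298 0.0236] yaw 0.15059068998774205
short 0.8272443413734436 [ 1.75 -3.5 ]
far 0.9726384282112122 [0.25 3.75]
right 0.9875261783599854 [1.75 0.25]
6 [ 1.2599 -2.8165]
7 [ 1.471  -3.2884]
8 [ 1.6824 -3.761 ]
9 [ 1.8941 -4.2343]
px per mm x,y,z [0.3335 0.3598] [ 0.531  -0.1778] [ 0.0462 -0.4838]
foot x in wedge 0.010997936042050294 lat 0.0007103896660490564
```

Rise is about 7.5 mm of 8, and the foot sits centred on the slope at x ≈ 7–11 mm. I'll push a few more mm, then back away.

Call:
drive_tool(targets=[[0.15,-2,0,0,0],[0.15,-2,0,0,0],[0.15,0,0,0,0],[0.15,0,0,0,0]])

```text
t: 7.15
tool_pos: [0.62, 0.0238, 0.0092]
tcp_rot: [3.142, -0.009, -2.969]
contact_force: [-23.7, -4.5, 16.3]
finger_gap: 0.151
grip_force: 12.3
```

Call:
drive_tool(targets=[[0.15,5,0,0,0],[0.15,15,0,0,0],[0.15,30,0,0,0],[0.15,30,0,0,0],[0.15,20,0,-30,0],[0.15,0,0,-50,0],[0.15,0,0,-50,0],[0.15,0,0,0,0]])

```text
t: 8.15
tool_pos: [0.529, 0.0068, 0.1435]
tcp_rot: [-3.139, 0.008, -2.968]
contact_force: [0.4, -0.5, -0.8]
finger_gap: 0.152
grip_force: 0.0
```

Run:
```python
from h import *
import pickle
g=robot.grab_frame("scene");g0=pickle.load(open("scene.pkl","rb"))
A=g0["color"];B=g["color"]
for n,(u,v) in dict(short=(332,254),far=(521,254),right=(432,322)).items():
    r=cv2.resize(A[v-16:v+16,u-20:u+20],None,fx=4,fy=4,interpolation=cv2.INTER_CUBIC)
    w=cv2.resize(B[v-26:v+26,u-30:u+30],None,fx=4,fy=4,interpolation=cv2.INTER_CUBIC)
    m=cv2.matchTemplate(w,r,cv2.TM_CCOEFF_NORMED);_,s,_,l=cv2.minMaxLoc(m);print(n,s,np.array(l)/4-10)
b=cv2.resize(B[190:290,245:385],None,fx=5,fy=5,interpolation=cv2.INTER_CUBIC)
cv2.imwrite("pics/c6.png",b)
```

```text
short 0.8395863771438599 [ 1.75 -3.5 ]
far 0.9714482426643372 [0.25 3.75]
right 0.9889940619468689 [1.75 0.25]
```

View pics/c6.png

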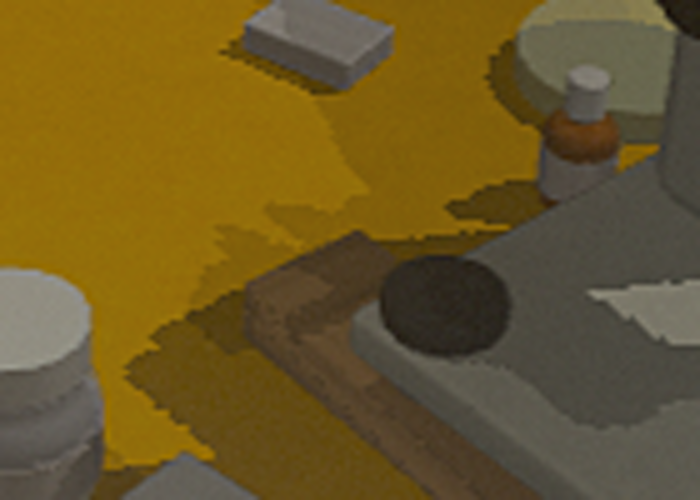

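The hand is clear. The wedge lies under the foot, with its heel at about (250,285), and the cap is raised by 7.5 ± 0.5 mm, well within the ±1.9 mm tolerance. The other things stand where they were.

```bash
python3 -c "
from plant import robot
print(robot.close_job())"
```

```text
the job is handed in; nothing more can be done
None
```

The job is handed in, but no verdict came back: the wedge is under the short foot, which the camera shows raised by about 7.5 of the 8 mm (level to about 0.005 rad), and the hand is clear.

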